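# Raise the pour-over stand to its locked height

## Robot

A 7-joint arm with a two-finger parallel gripper is mounted at the origin on the work surface. World frame = base frame: x ahead of the robot, y to its left, z up, the work surface at z = 0. Lengths are in mm, angles in rad, forces in N, time in s.
With the tool pointing down it reaches from about 400 to 875 mm from the base axis. Payload 4.4 kg.
Tool frame: the origin (TCP) lies midway between the tips of the shut fingers; the grasp point (between the pads) lies 19 mm behind it (ctrl.grip_point_offset is the distance from the TCP to the grasp point, in mm); z points along the fingers, y is the line along which they close (so a half turn about z gives the same grasp; the last joint's range is limited). The gripper opens to 85 mm and grips with 20 to 120 N. Pads are 22 mm wide; open, the fingers measure 114 mm over their backs; the gripper's body (76 mm by 85 mm) begins 54 mm behind the grasp point. The pads swing forward as they close: fully open they stand 13 mm farther back than shut.
Start: joints at [1.229, 0.628, 0.038, 1.517, -0.027, 0.996, -0.02], TCP at [177.033, -625.441, 231.313] pointing down, gripper open.
Joint ranges: [-3.06, 3.06], [-0.37, 2.12], [-1.25, 1.32], [0.18, 2.47], [-1.1, 4.24], [0.23, 1.98], [-2.94, 2.94]. Speed limits (rad/s): [2.57, 2.57, 3.14, 3.14, 3.14, 3.14, 3.14].

## Interface

Orientations are given as [roll, pitch, yaw] about the fixed x, y, z axes, in that order (R = Rz(yaw) Ry(pitch) Rx(roll)).
In Python, from cell import ctrl, cams, status gives the robot as it stands (ctrl), with the cameras (cams) and the readings (status).
- The arm moves only by the tool nudge_tcp, called after "Call:" in YAML: its name, and indented under it one key for each argument. Schema: {"type":"object","properties":{"increments":{"type":"array","items":{"type":"object","properties":{"d":{"type":"array","items":{"type":"number"},"minItems":3,"maxItems":3},"rot":{"type":"array","items":{"type":"number"},"minItems":3,"maxItems":3},"aperture":{"type":"number"}},"additionalProperties":false,"required":["aperture"]},"minItems":1,"maxItems":12},"only":{"type":"string"},"quiet":{"type":"boolean"},"lines":{"type":"string"}},"required":["increments"],"additionalProperties":false}. increments is a list of rows, 1 to 12 of them, each an object with the fields d (a list: dx, dy, dz in shares of the most that a row can go, 1 being 50 mm), rot (a list: a rotation vector rx, ry, rz in fractions of the full range, 1 being pi rad), aperture (the finger opening in mm); a field left out counts as zero (the opening has to be given); each row shifts and turns the commanded pose from where the row before left it, along the tool's axes as they then stand; what a row does not reach is not made up. A row lasts 1/10 s, in which the tool goes at most 50 mm and 0.15 rad, less where a joint would pass 70% of its speed; a pose out of reach is approached as far as the arm can. The fingers move at their own pace and stop on an object; the grip force is fixed at half the most. Time passes only in rows, so rows that do not move let the fingers close. The tool returns the time, the measured TCP pose, the force, the opening and the grip force at its end. only (a regular expression) keeps the lines of the reply that match it, lines (a string "A,B") keeps lines A to B, and quiet returns only ok. No shift or turn number may pass 1 either way. Input that does not fit is refused with a message, and nothing moves.
- status.read_state(): the state, without advancing time (a new reading comes with each control period).
- cams.get_image(name): name is "side" or "top" or "wrist"; returns the picture (420x560x3 uint8, blue, green, red); there is no depth.
- cams.calibration(name): a dict with "fx", "fy", "cx", "cy" (pixels), "rvec" (rotation vector, rad) and "tvec" (3), from world to camera coordinates, as OpenCV has them; the wrist camera has in their place "hand_eye" (4x4, takes a point from camera to tool coordinates, whose origin is the TCP and whose axes are the flange's). Camera axes: x right, y down, z forward; pixel columns grow to the right and rows downward; lengths in mm; the calibration is good to about 2 mm. A picture is of the moment at which its call begins: read the wrist's pose just before it. calibration takes no time and is no camera call.
- ctrl.finish_job(): hands the job in; it is judged then, once.
The state is a dict: "clock": time; "qpos": joint angles; "qd": joint speeds; "tau": joint torques, N m; "eef_pos": TCP position; "tool_rot": TCP orientation; "force": force on the tool from outside, world axes, zero at the start; "torque": the same for the moment, N m; "width": finger opening in mm; "gripper_force": force on a finger pad.
Only numpy, scipy, OpenCV 4.12 (cv2) and the standard library are available. Lean on these libraries where they do the work, as an engineer would, in place of code of your own. Each camera call takes 0.05 s, during which the arm holds its last target. There are 200 camera calls.

## Task

The dripper of the pour-over coffee stand hangs too low for the tall mug: pull the stand's telescoping column up by its knob until the lock button clicks out above the collar, then let go so that the column stays up on its lock. The mug tree also has a knob on a post, but it is not the stand; leave the tall mug and the milk bottle standing where they are.

Things in the scene. Friction and masses are not known exactly. Their poses are not given: they have to be found in the camera images.
- stand: Pour-over stand: wooden base 220 x 130 x 18 mm, fixed to the worktop; origin at worktop level below the column's axis, +x towards the dripper. Upright steel tube 32 mm across with a dark collar, 39 mm across, rim at 130 mm. A 22 mm column slides up out of it; its hub (top at 160 mm when down) and arm carry a white cone dripper 100 mm across, centre at x = 105 mm, rim at 162 mm when down.
- column_knob (a point): Centre of the column's black knob: round, 32 mm across, 32 mm high, upright; 195 mm above the worktop when the column is down. Lifting takes 3 to 7 N; unlocked and let go, the column sinks back. It locks when raised 80 mm (centre at 275 mm); hard stop at 92 mm. Raised 82 to 90 mm the button is out, and let go it settles onto the button at 80 mm. z up.
- lock_button (a joint): Spring lock button: brass pin 10 mm across in the column, pointing to the stand's +y side. Value in m: about 0 while held in, hidden inside the tube; 0.010 when it has sprung out over the collar's rim, where it props the column up.
- tall_mug: Black mug, 76 mm across and 130 mm tall with a side handle reaching 31 mm further, standing loose beside the stand; origin at the centre of its underside, z up. A bystander.
- milk_bottle: White milk bottle with a grey cap, 66 mm across and 190 mm tall, standing loose on the other side of the stand; origin at the centre of its underside, z up. A bystander.

How it is judged:
By the outcome, as a careful person would: the job done as asked, in the order asked, and still so for the second after the job is handed in, with the robot touching nothing.
It also fails if it takes over 32 s, if anything falls off the work surface, if the arm or the gripper's body presses on something with over 40 N, if the wrist force passes 120 N, or if a joint passes its speed limit or range.

## Working session

There is one attempt and no reset: what is moved stays moved. The work goes in short steps, Python scripts to look and compute and a tool call to move; the robot and the scene stay as the last step left them, time stands still between calls to the robot, and variables do not carry over. Pictures are saved under pics/ and viewed, at most 10 in all, crops included, and the job is handed in when it is done.

```bash
ls; mkdir -p pics
```

Run:
```python
from cell import ctrl, cams, status
import cv2
for n in("top","side"):
    cv2.imwrite(f"pics/{n}0.png",cams.get_image(n)); print(n,cams.calibration(n))
print(cams.calibration("wrist"));s=status.read_state();print(s)
```

```text
cell.py
pics
top {'fx': 448.5231942253854, 'fy': 448.5231942253854, 'cx': 273.3984488391926, 'cy': 211.48950463026233, 'rvec': array([ 2.04900099, -2.16823575,  0.22627732]), 'tvec': array([  -9.90506755,  614.97333115, 1225.4302938 ])}
side {'fx': 404.90226540281054, 'fy': 404.90226540281054, 'cx': 273.45256813452704, 'cy': 203.2771311359665, 'rvec': array([ 0.27604659, -2.87612954,  1.08351556]), 'tvec': array([ 597.26347004,  207.72560658, 1071.05757305])}
{'fx': 294.59815724466176, 'fy': 294.59815724466176, 'cx': 276.61195338191413, 'cy': 210.2423566461171, 'hand_eye': array([[-1.55236496e-04, -9.54647681e-01, -2.97737774e-01,
         7.56374568e+01],
       [ 9.99999928e-01, -4.55135869e-05, -3.75454694e-04,
         1.52370222e-01],
       [ 3.44875839e-04, -2.97737811e-01,  9.54647619e-01,
        -1.42563544e+02],
       [ 0.00000000e+00,  0.00000000e+00,  0.00000000e+00,
         1.00000000e+00]])}
{'clock': 0.1, 'qpos': array([ 1.22918209,  0.62923946,  0.03844793,  1.51825361, -0.02704373,
        0.99631033, -0.01999548]), 'qd': array([-0.0007286 , -0.00049065, -0.00058974, -0.001057  ,  0.00095565,
        0.00058534,  0.00045301]), 'tau': array([ 3.78047189e-03, -5.64527929e+01,  1.23108029e+00, -1.93972850e+01,
        1.14027044e-02,  5.43540184e-03, -2.36233450e-05]), 'eef_pos': array([ 176.90411136, -624.88726278,  230.49488591]), 'tool_rot': array([-3.13989924e+00, -1.87536634e-05,  2.75792699e-01]), 'force': array([-0.12163463,  0.03682444,  0.01124916]), 'torque': array([-0.03073026,  0.02658062, -0.0139933 ]), 'gripper_force': 0.0, 'width': 84.98185322359568}
```

View pics/top0.png

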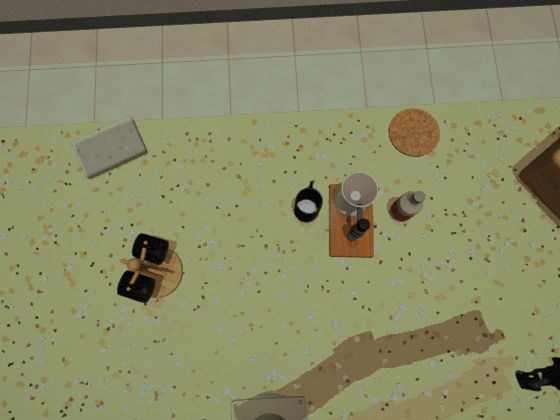

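View pics/side0.png

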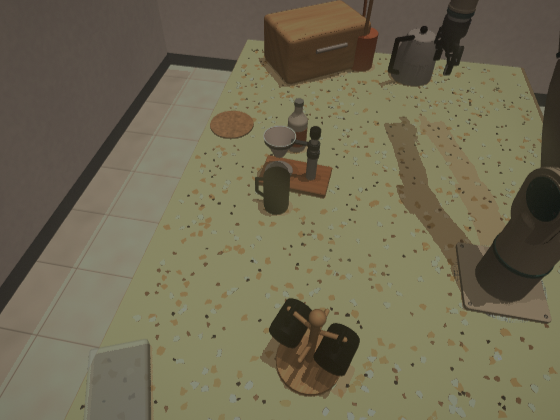

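Top: the stand (wooden base) is around px (352,220) with its black knob at about (362,226). The mug is at (308,205), the bottle at (408,206) and the mug tree at (150,268). Side: the knob is at about (315,132) and the dripper at (280,140). I'll zoom in on both.

Create h.py:
```python
import numpy as np,cv2
from cell import ctrl, cams, status
def cam(n):
    c=cams.calibration(n);R=cv2.Rodrigues(c["rvec"])[0];t=np.array(c["tvec"])
    K=np.array([[c["fx"],0,c["cx"]],[0,c["fy"],c["cy"]],[0,0,1]]);return K,R,t
def plane(n,uv,z):
    K,R,t=cam(n);o=-R.T@t;d=R.T@np.linalg.inv(K)@np.array([*uv,1.]);return o+d*(z-o[2])/d[2]
def proj(n,p):
    K,R,t=cam(n);q=K@(R@np.asarray(p,float)+t);return q[:2]/q[2]
def tri(a,b):
    P=[cam(n)[0]@np.c_[cam(n)[1],cam(n)[2]] for n in("top","side")]
    X=cv2.triangulatePoints(P[0],P[1],np.array(a,float),np.array(b,float))[:,0];return X[:3]/X[3]
```

Run:
```python
from h import *
a=cv2.imread("pics/top0.png")[165:265,290:430];b=cv2.imread("pics/side0.png")[90:220,250:350]
f=lambda i:cv2.resize(i,(400,int(400*i.shape[0]/i.shape[1])),interpolation=cv2.INTER_CUBIC)
a,b=f(a),f(b);o=np.zeros((max(len(a),len(b)),800,3),np.uint8);o[:len(a),:400]=a;o[:len(b),400:]=b
cv2.imwrite("pics/z0.png",cv2.convertScaleAbs(o,alpha=1.6))
print(plane("top",(362,226),211),plane("side",(315,132),195),tri((362,226),(315,132)))
```

```text
[ 531.80478084 -265.03634682  211.        ] [ 540.89795343 -278.05360477  195.        ] [ 536.53367822 -267.25597232  202.50738203]
```

View pics/z0.png

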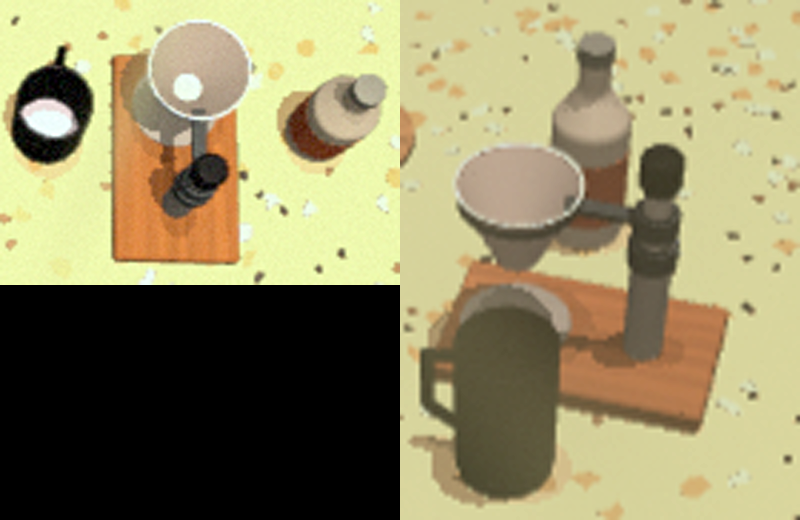

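Crop: the knob's top face is at about top px (363.1,223.8) and the knob centre at side px (315.5,133). In the top view the dripper rim centre is (360,189.5), the mug rim about (309,198) and the bottle cap (419,197).

Run:
```python
from h import *
print("knob",plane("top",(363.1,223.8),211),plane("side",(315.5,133),195),tri((362.8,224.3),(315.5,133)))
print("side top/bottom",plane("side",(315.5,128.5),211))
print("drip",plane("top",(360,189.5),162),plane("side",(280,136.5),162))
print("mug",plane("top",(309,198),130),"bottle",plane("top",(419,197),190))
s=status.read_state();R=cv2.Rodrigues(np.zeros(3))[0]
from scipy.spatial.transform import Rotation as r
print(r.from_euler("xyz",s["tool_rot"]).as_matrix())
```

```text
knob [ 537.27791563 -268.36292124  211.        ] [ 538.94532971 -273.83942598  195.        ] [ 538.54315412 -270.24697245  197.80322828]
side top/bottom [ 540.37416865 -273.82302629  211.        ]
drip [ 639.65067713 -279.45176612  162.        ] [ 642.56128317 -277.80741633  162.        ]
mug [ 631.81999196 -144.00341329  130.        ] bottle [ 603.50477865 -425.14918444  190.        ]
[[ 9.62209640e-01  2.72309406e-01 -4.43087103e-04]
 [ 2.72309765e-01 -9.62208252e-01  1.63452206e-03]
 [ 1.87536634e-05 -1.69340983e-03 -9.99998566e-01]]
```

Careful with the scale: shifts go in shares of 50 mm and turns go in shares of pi rad. That gives: 37 mm is 0.74, -20.2 mm is -0.404.

Call:
nudge_tcp:
  increments:
    - {"d": [0.74, -0.404, -0.04], "aperture": 85}
    - {"d": [0.74, -0.404, -0.04], "aperture": 85}
    - {"d": [0.74, -0.404, -0.04], "aperture": 85}
    - {"d": [0.74, -0.404, -0.04], "aperture": 85}
    - {"d": [0.74, -0.404, -0.04], "aperture": 85}
    - {"d": [0.74, -0.404, -0.04], "aperture": 85}
    - {"d": [0.74, -0.404, -0.04], "aperture": 85}
    - {"d": [0.74, -0.404, -0.04], "aperture": 85}
    - {"d": [0.74, -0.404, -0.04], "aperture": 85}
    - {"d": [0.74, -0.404, -0.04], "aperture": 85}
    - {"d": [0.74, -0.404, -0.04], "aperture": 85}
    - {"d": [0.74, -0.404, -0.04], "aperture": 85}

```text
clock: 1.3
eef_pos: [539.1, -269.8, 255.1]
tool_rot: [-3.141, 0.001, 0.276]
force: [-0.2, -0.9, -0.0]
width: 85.2
gripper_force: 0.0
```

Call:
nudge_tcp:
  increments:
    - {"aperture": 85}
    - {"aperture": 85}

```text
clock: 1.5
eef_pos: [538.6, -270.0, 254.8]
tool_rot: [-3.141, 0.001, 0.279]
force: [-0.3, -1.1, -0.6]
width: 85.0
gripper_force: 0.0
```

Run:
```python
from h import *
from scipy.spatial.transform import Rotation as r
s=status.read_state();cv2.imwrite("pics/w1.png",cams.get_image("wrist"))
R=r.from_euler("xyz",s["tool_rot"]).as_matrix();c=cams.calibration("wrist");H=c["hand_eye"]
for z in(211,179,195):
    p=np.r_[R.T@(np.array([538.5,-270.5,z])-s["eef_pos"]),1];q=(np.linalg.inv(H)@p)[:3]
    print(z,p[:3],c["fx"]*q[0]/q[2]+c["cx"],c["fy"]*q[1]/q[2]+c["cy"],q[2])
```

```text
211 [-0.21079711  0.44471806 43.75017331] 277.1540425276839 235.13440247740053 200.44596797699614
179 [-0.18300556  0.46669863 75.7501537 ] 277.12448233556756 219.6579636968738 230.98638784638558
195 [-0.19690134  0.45570834 59.7501635 ] 277.13821617180486 226.8484066720626 215.71617791169086
```

View pics/w1.png

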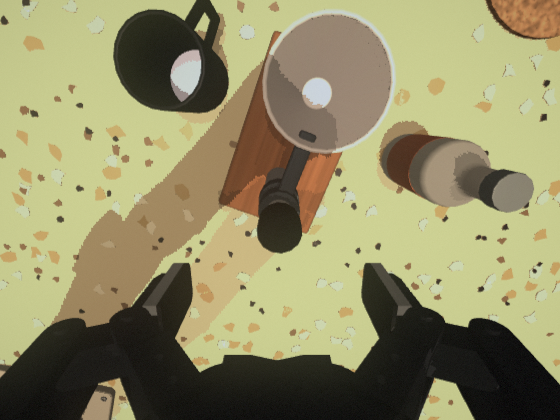

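The wrist view shows the knob's top face centred at about (280,230), against a predicted (277,235). That is about 2–3 mm off, so I'll correct by +2.5 mm in x and +2 mm in y and descend. The way down is clear.

In the tool's units: 20 mm is 0.4, 2.5 mm is 0.05.

Call:
nudge_tcp:
  increments:
    - {"d": [0.05, 0.04, 0.3], "aperture": 85}
    - {"d": [0, 0, 0.4], "aperture": 85}
    - {"d": [0, 0, 0.4], "aperture": 85}
    - {"d": [0, 0, 0.24], "aperture": 85}
    - {"d": [0, 0, 0.14], "aperture": 85}
    - {"aperture": 85}

```text
clock: 2.15
eef_pos: [540.3, -272.9, 180.2]
tool_rot: [-3.14, 0.002, 0.275]
force: [-0.6, -0.0, 0.4]
width: 85.1
gripper_force: 0.0
```

Call:
nudge_tcp:
  increments:
    - {"aperture": 20}
    - {"aperture": 20}
    - {"aperture": 20}
    - {"aperture": 20}
    - {"aperture": 20}
    - {"aperture": 20}
    - {"aperture": 20}
    - {"aperture": 20}

```text
clock: 2.95
eef_pos: [541.1, -271.1, 182.3]
tool_rot: [-3.14, -0.0, 0.276]
force: [-3.1, 3.9, 5.7]
width: 29.9
gripper_force: 59.2
```

In the tool's units: -8 mm is -0.16, -4 mm is -0.08.

Call:
nudge_tcp:
  increments:
    - {"d": [0, 0, -0.08], "aperture": 20}
    - {"d": [0, 0, -0.16], "aperture": 20}
    - {"d": [0, 0, -0.16], "aperture": 20}
    - {"d": [0, 0, -0.16], "aperture": 20}
    - {"d": [0, 0, -0.16], "aperture": 20}
    - {"d": [0, 0, -0.08], "aperture": 20}
    - {"aperture": 20}

```text
clock: 3.65
eef_pos: [541.1, -271.2, 222.6]
tool_rot: [-3.14, -0.0, 0.276]
force: [-0.0, 5.2, -1.3]
width: 30.1
gripper_force: 60.5
```

Run:
```python
from h import *
s=status.read_state();a=cams.get_image("side")[70:200,240:350];w=cams.get_image("wrist")
b=cv2.resize(a,(440,520),interpolation=cv2.INTER_CUBIC);w=cv2.resize(w[100:400,180:380],(347,520))
cv2.imwrite("pics/z2.png",cv2.convertScaleAbs(np.hstack([b,w]),alpha=1.6))
```

```text
(no output)
```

View pics/z2.png

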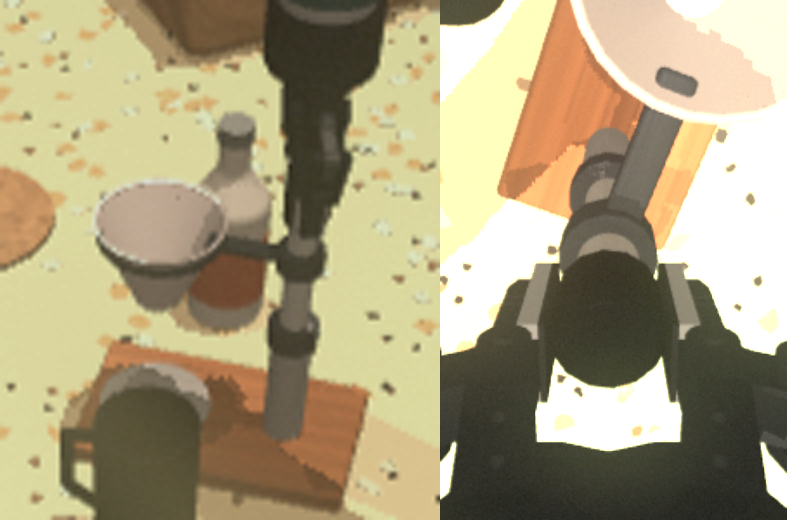

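Left (side): the hub is now well above the collar, so the column is rising with the hand. Right (wrist): the knob is held between the pads. I'll go on to about 86 mm of lift.

In the tool's units: -8 mm is -0.16, -5 mm is -0.1.

Call:
nudge_tcp:
  increments:
    - {"d": [0, 0, -0.1], "aperture": 20}
    - {"d": [0, 0, -0.16], "aperture": 20}
    - {"d": [0, 0, -0.16], "aperture": 20}
    - {"d": [0, 0, -0.16], "aperture": 20}
    - {"d": [0, 0, -0.16], "aperture": 20}
    - {"d": [0, 0, -0.1], "aperture": 20}
    - {"d": [0, 0, -0.06], "aperture": 20}
    - {"aperture": 20}

```text
clock: 4.55
eef_pos: [541.1, -271.2, 267.6]
tool_rot: [-3.14, -0.001, 0.276]
force: [0.2, 6.0, -3.7]
width: 29.7
gripper_force: 60.4
```

Run:
```python
from h import *
a=cams.get_image("side")[50:190,240:350];t=cams.get_image("wrist")
b=cv2.resize(a,(409,520),interpolation=cv2.INTER_CUBIC);w=cv2.resize(t[100:400,180:380],(347,520))
cv2.imwrite("pics/z3.png",cv2.convertScaleAbs(np.hstack([b,w]),alpha=1.3))
```

```text
(no output)
```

View pics/z3.png

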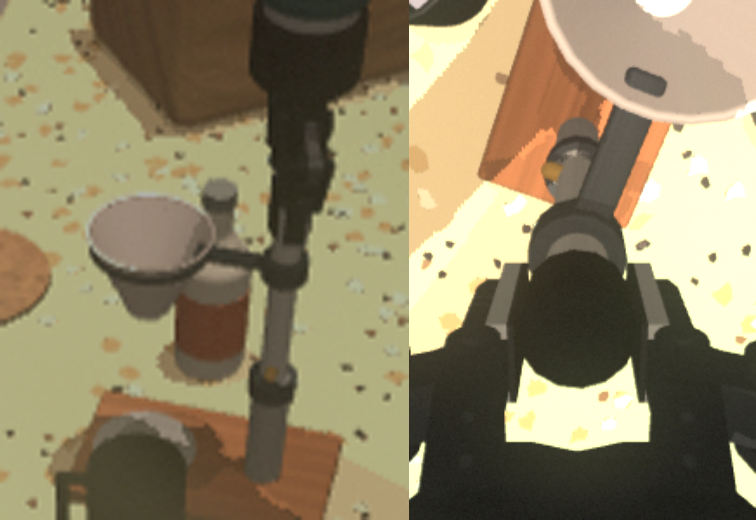

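The brass button is out over the collar (side crop about (268,372), wrist crop about (552,170)). I'll ease down about 4 mm, release, and retreat straight up.

In the tool's units: 2 mm is 0.04.

Call:
nudge_tcp:
  increments:
    - {"d": [0, 0, 0.04], "aperture": 20}
    - {"d": [0, 0, 0.04], "aperture": 20}
    - {"aperture": 20}

```text
clock: 4.95
eef_pos: [541.1, -271.2, 263.0]
tool_rot: [-3.14, -0.0, 0.276]
force: [0.5, 5.6, -3.5]
width: 29.9
gripper_force: 60.3
```

Call:
nudge_tcp:
  increments:
    - {"aperture": 85}
    - {"aperture": 85}
    - {"aperture": 85}
    - {"aperture": 85}
    - {"aperture": 85}
    - {"aperture": 85}

```text
clock: 5.55
eef_pos: [541.2, -272.8, 262.5]
tool_rot: [3.141, -0.0, 0.276]
force: [0.1, -0.6, -0.4]
width: 84.8
gripper_force: 0.0
```

Call:
nudge_tcp:
  increments:
    - {"d": [0, 0, -0.16], "aperture": 85}
    - {"d": [0, 0, -0.3], "aperture": 85}
    - {"d": [0, 0, -0.4], "aperture": 85}
    - {"d": [0, 0, -0.4], "aperture": 85}
    - {"d": [0, 0, -0.3], "aperture": 85}
    - {"d": [0, 0, -0.16], "aperture": 85}
    - {"aperture": 85}
    - {"aperture": 85}
    - {"aperture": 85}
    - {"aperture": 85}

```text
clock: 6.55
eef_pos: [540.8, -272.4, 347.4]
tool_rot: [-3.141, 0.001, 0.276]
force: [-0.3, 0.6, -0.1]
width: 85.0
gripper_force: 0.0
```

Run:
```python
from h import *
a=cams.get_image("side")[50:220,230:350];t=cams.get_image("wrist")
b=cv2.resize(a,(367,520),interpolation=cv2.INTER_CUBIC);w=cv2.resize(t[0:400,100:420],(416,520))
cv2.imwrite("pics/z4.png",cv2.convertScaleAbs(np.hstack([b,w]),alpha=1.2))
```

```text
(no output)
```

View pics/z4.png

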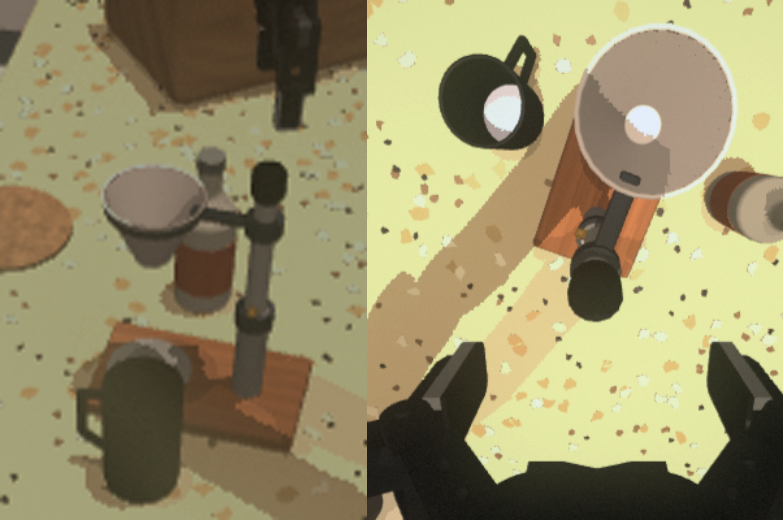

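The column stays up by itself. The brass button rests on the collar rim (side crop about (250,314)), the gripper is clear, and the mug and bottle are still standing in place.

```bash
python3 -c "
from cell import ctrl, cams, status
print(ctrl.finish_job())"
```

```text
the job is handed in; nothing more can be done
None
```

The column is up and resting on its lock button, the gripper is clear, the mug and bottle were not touched, and the job was handed in at about 7 s on the robot's clock.

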